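Load the converter test fixture and latch its guard

ROBOT

A 6-joint arm with a two-finger parallel gripper is mounted at the origin on the work surface. World frame = base frame: x ahead of the robot, y to its left, z up, the work surface at z = 0. Lengths are in m, angles in rad, forces in N, time in s.
With the tool pointing down it reaches from about 0.15 to 0.775 m from the base axis. Payload 6.1 kg.
Tool frame: the origin (TCP) lies midway between the tips of the shut fingers; the grasp point (between the pads) lies 19 mm behind it; z points along the fingers, y is the line along which they close (so a half turn about z gives the same grasp; the last joint's range is limited). The gripper opens to 85 mm and grips with 20 to 120 N. Pads are 22 mm wide; open, the fingers measure 114 mm over their backs; the gripper's body (76 mm by 85 mm) begins 54 mm behind the grasp point. The pads swing forward as they close: fully open they stand 13 mm farther back than shut.
Start: joints at [1.298, 0.126, -0.04, 1.405, 0, 1.571], TCP at [0.141, 0.506, 0.231] pointing down, gripper open.
Joint ranges: [-2.72, 2.72], [-0.95, 1.95], [-1.27, 1.35], [-1.78, 2.02], [-1.46, 1.47], [-3.14, 3.14]. Speed limits (rad/s): [2.39, 2.39, 3.01, 3.14, 3.14, 3.14].

INTERFACE

Orientations are given as a unit quaternion [x, y, z, w].
In Python, from rig import state, capture, hand_in, recognise gives the robot as it stands.
- The arm moves only by the tool drive_tool, never from a script. Its arguments are lists of equal length, an entry for each row: "turn": the turn, a rotation vector about the tool's x, y, z in rad, a list of three; "linear": the shift along the tool's x, y, z in m, a list of three; "jaw": the closure, from -1 (fully open) to 1 (shut). A call has exactly 10 rows; each row shifts and turns the commanded pose from where the row before left it, along the tool's axes as they then stand; what a row does not reach is not made up. A row lasts 1/12 s, in which the tool goes at most 41.7 mm and 7.16 degrees, less where a joint would pass 70% of its speed; a pose out of reach is approached as far as the arm can. A call is refused whole if a number of a shift passes 0.0417 or a number of a turn 0.125, either way. A call with a gripper value outside its range is refused whole. The fingers move at their own pace and stop on an object; the grip force is fixed at half the most. Time passes only in rows, so rows that do not move let the fingers close, or fill a call up. It gives the time, the measured TCP pose, the force, the opening and the grip force at its end, in the units of the state.
- state(): the state, without advancing time (a new reading comes with each control period).
- capture(name): name is "side" or "top" or "wrist"; returns a dict with "image" (384x512x3 uint8, red, green, blue), "fx", "fy", "cx", "cy" (pixels), "T" (4x4, takes a point from camera to world coordinates). Camera axes: x right, y down, z forward; pixel columns grow to the right and rows downward; lengths in m; the calibration is good to about 2 mm. A picture is of the moment at which its call begins. There is no depth.
- hand_in(): hands the job in; it is judged then, once.
Trained networks look in the newest picture that a camera, given by its name, has taken for a name from the list of things; names that differ only in an ending like _2 or _b are one class to them, and where a whole thing is asked for, a point or a joint stands for the part that bears it (a point fixed in the world has none). Each returns a list of dicts, best first, with "confidence" (0 to 1); they miss things now and then, are a little off and sometimes report something else, mostly with a low value. They report only what shows in the picture. A call takes as long as a camera call. They do not tell look-alikes from the thing itself.
- recognise(camera, target): "extent" ([left, top, width, height] in pixels, round what is visible of it).
The state is a dict: "time_s": time; "qpos": joint angles; "qvel": joint speeds; "effort": joint torques, N m; "position": TCP position; "tool_rot": TCP orientation; "wrist_force": force on the tool from outside, world axes, zero at the start; "torque": the same for the moment, N m; "opening": finger opening in m; "grasp_force": force on a finger pad.
Only numpy, scipy, OpenCV 4.12 (cv2) and the standard library are available. Lean on these libraries where they do the work, as an engineer would, in place of code of your own. Each camera call takes 0.05 s, during which the arm holds its last target. There are 200 camera calls.

TASK

Put the tallest of the three finned aluminium converter modules flat into the black-rimmed nest of the grey test fixture, then push the fixture's clear sliding guard shut until its spring catch clicks in behind it, and let go of everything. Push firmly but feel for the stop: never press on the guard with more than 25 N. Leave the other things on the bench where they are.

Things in the scene. Friction and masses are not known exactly. Their poses are not given: they have to be found in the camera images.
- module: the converter to be tested: a finned aluminium block, the tallest of the three on the bench, 50 mm along its x, 70 mm along its y, 40 mm tall, 0.15 to 0.3 kg. Its sides are flat; origin at the centre of its underside, z up. Either way round fits the nest.
- fixture: the test fixture, screwed to the bench: a grey metal box, 200 mm along its x, 340 mm along its y (y = -180 to +160), walls 56 mm high, 10 mm thick. At +y an open well (180 x 150 mm inside) with the nest, at -y closed housing under the open guard. The spring catch is outside its +x wall (out to x = 142, 80 mm high). Origin: on the centre line where well and housing meet, at bench height.
- nest (a point): centre of the nest's floor, 10 mm above the bench, in the well; axes as the fixture's. The nest is a pocket 56 mm (x) by 76 mm (y) in a black rim 6 mm thick, 8 mm high, so the module (its 70 mm side along y) has 3 mm of play on each side; its top then stands 50 mm over the bench, clear under the guard.
- guard (a joint): opening of the guard in m: a clear window in an aluminium frame, 194 x 177 mm, lying level, top 66 mm above the bench, about 2 N of friction. It starts 0.145 to 0.170 open and shuts towards the fixture's +y. The catch can be clamped anywhere along its slot, so the latched position lies anywhere from 0 to 0.020 and must be felt for: a hard rubber stop (30 N per mm) ends the travel there.
- guard_bar (a point): centre of the top face of the guard's black grip bar, 95 mm above the bench; axes as the fixture's. The bar stands 32 mm above the window in the middle of the guard, 80 mm long along x, 14 mm thick along y; push it on its -y face or pinch it from above. It moves along the fixture's +y as the guard shuts.
- latch (a joint): how far the spring catch is pushed in, in m. 0: fully out (guard far off, or latched). Over the last 22 mm of travel a pin on the guard rides up the catch's ramp, pushing it in to 0.006, and the push needed rises to 6 to 12 N; 5 mm before the stop the catch snaps out behind the pin (back to 0): the click.
- long_module: another converter, longer and slimmer: 36 x 96 x 30 mm; not wanted; origin: centre of underside
- flat_module: another converter, square and flat: 66 x 66 x 22 mm; not wanted; origin: centre of underside
- screwdriver: screwdriver lying on the bench; bystander
- mug: white mug, 80 mm wide, 90 mm tall; bystander
- jar: glass jar, 56 mm wide, 70 mm tall; bystander
- spool: metal wire spool, 56 mm wide, 46 mm tall; bystander
- meter: hand-held black multimeter, 85 x 175 x 35 mm, lying flat; bystander
Things that resemble listed ones, but are neither listed nor needed, are in the scene too. What is shaped like the module but yellow is not meant.

How it is judged:
By the outcome, as a careful person would: the job done as asked, in the order asked, and still so for the second after the job is handed in, with the robot touching nothing.
It also fails if it takes over 58 s, if anything falls off the work surface, if the arm or the gripper's body presses on something with over 40 N, if the wrist force passes 120 N, or if a joint passes its speed limit or range.

## Working session

There is one attempt and no reset: what is moved stays moved. The work goes in short steps, Python scripts to look and compute and a tool call to move; the robot and the scene stay as the last step left them, time stands still between calls to the robot, and variables do not carry over. Pictures are saved under pics/ and viewed, at most 10 in all, crops included, and the job is handed in when it is done.

Besides the shell and the picture viewer there is one more tool, called after ">>>" by a JSON object that holds its "fn" and its "kwargs". drive_tool: Moves the arm, as the interface text tells. Its arguments: {"type":"object","properties":{"turn":{"type":"array"},"linear":{"type":"array"},"jaw":{"type":"array"}},"required":["turn","linear","jaw"]}

```bash
mkdir -p pics
cat > h.py <<'E'
import numpy as np, cv2
from rig import state, capture, hand_in, recognise
def save(c,n): cv2.imwrite('pics/'+n+'.png',c['image'][:,:,::-1])
def ray(c,u,v,z):
    d=c['T'][:3,:3]@np.array([(u-c['cx'])/c['fx'],(v-c['cy'])/c['fy'],1.]); o=c['T'][:3,3]
    return o+d*(z-o[2])/d[2]
def proj(c,p):
    q=np.linalg.inv(c['T'])@np.append(p,1.); return np.array([c['fx']*q[0]/q[2]+c['cx'],c['fy']*q[1]/q[2]+c['cy']])
E
python3 - <<'E'
from h import *
import pickle
np.set_printoptions(precision=3,suppress=True)
s=state();print(s)
d={}
for n in('top','side'):
    c=capture(n);d[n]=c;save(c,n+'0');print(n,c['fx'],c['cx'],c['cy'],c['T'])
    for t in ('module','fixture','guard_bar','latch','long_module','flat_module','mug','jar','spool','meter'):
        print(t,[(np.round(r['extent']).tolist(),round(r['confidence'],2)) for r in recognise(n,t)][:4])
pickle.dump(d,open('c0.pkl','wb'))
E
```

```text
{'time_s': 0.0, 'qpos': array([ 1.298,  0.126, -0.041,  1.405, -0.   ,  1.571]), 'qvel': array([-0.002,  0.001, -0.   , -0.001,  0.001, -0.001]), 'effort': array([  0.001, -43.591,  35.292,   0.017,   0.   ,  -0.   ]), 'position': array([0.141, 0.505, 0.231]), 'tool_rot': array([ 0.136,  0.991, -0.001, -0.   ]), 'wrist_force': array([-0.548,  0.117, -0.775]), 'torque': array([-0.02 ,  0.029, -0.013]), 'grasp_force': 0.0, 'opening': 0.08530630567309236}
top 425.6527553787069 250.96955861259823 186.49349626261608 [[ 0.025 -0.999  0.037  0.455]
 [-1.    -0.026 -0.009 -0.074]
 [ 0.01  -0.037 -0.999  1.525]
 [ 0.     0.     0.     1.   ]]
module [([125.0, 235.0, 25.0, 18.0], 0.86), ([142.0, 204.0, 20.0, 15.0], 0.57), ([175.0, 194.0, 23.0, 18.0], 0.53)]
fixture [([215.0, 126.0, 110.0, 84.0], 0.65)]
guard_bar [([260.0, 140.0, 54.0, 66.0], 0.61)]
latch []
long_module [([100.0, 186.0, 26.0, 21.0], 0.63)]
flat_module [([133.0, 159.0, 23.0, 23.0], 0.69), ([162.0, 116.0, 20.0, 19.0], 0.68)]
mug [([372.0, 183.0, 34.0, 22.0], 0.95)]
jar [([162.0, 113.0, 19.0, 21.0], 0.54)]
spool [([126.0, 126.0, 15.0, 15.0], 0.73)]
meter []
side 399.82939441368353 259.2035301481055 192.5997684793732 [[ 0.996 -0.067  0.056  0.458]
 [-0.087 -0.67   0.737 -0.924]
 [-0.012 -0.739 -0.673  0.859]
 [ 0.     0.     0.     1.   ]]
module [([223.0, 156.0, 18.0, 21.0], 0.89), ([184.0, 129.0, 18.0, 22.0], 0.74)]
fixture [([235.0, 179.0, 99.0, 105.0], 0.71)]
guard_bar [([237.0, 207.0, 76.0, 59.0], 0.65), ([301.0, 135.0, 16.0, 21.0], 0.37)]
latch [([319.0, 197.0, 6.0, 6.0], 0.51), ([236.0, 206.0, 81.0, 58.0], 0.19)]
long_module [([224.0, 114.0, 19.0, 23.0], 0.49)]
flat_module [([252.0, 130.0, 20.0, 19.0], 0.57), ([290.0, 118.0, 16.0, 19.0], 0.39)]
mug [([243.0, 340.0, 47.0, 43.0], 0.86)]
jar [([300.0, 135.0, 16.0, 23.0], 0.67), ([313.0, 285.0, 43.0, 82.0], 0.6)]
spool [([291.0, 119.0, 12.0, 15.0], 0.71)]
meter [([312.0, 288.0, 45.0, 79.0], 0.58)]
```

View pics/top0.png

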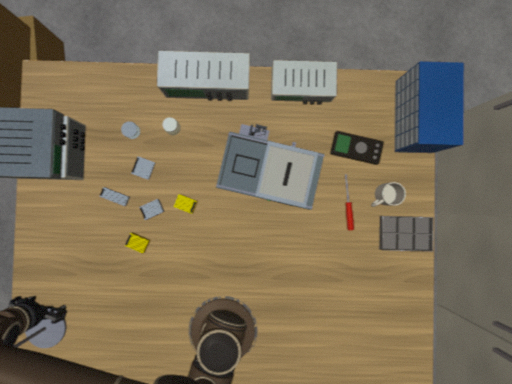

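View pics/side0.png

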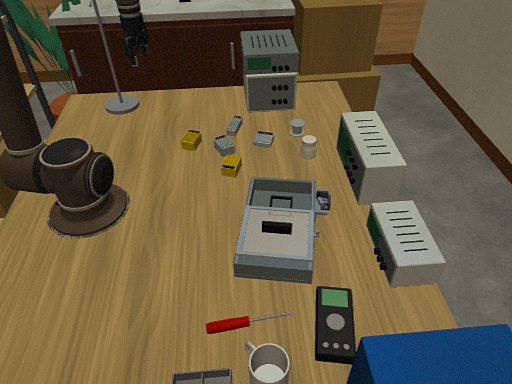

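The top view shows grey blocks at (143,168), which is square, (115,197), which is long, and (151,209), which is the module. The two yellow blocks are decoys. The fixture is at about (270,170), with its well and nest at (245,165) and the bar at (288,173). The catch is at (255,131).

Run:
```python
from h import *
import pickle
np.set_printoptions(precision=3,suppress=True)
c=pickle.load(open('c0.pkl','rb'))['top']
im=c['image']
cv2.imwrite('pics/crop0.png',cv2.resize(im[120:225,95:330,::-1],None,fx=3.4,fy=3.4,interpolation=cv2.INTER_CUBIC))
print('module',ray(c,151,209,.04),'nest',ray(c,245,165,.01),'bar',ray(c,288,173,.095))
# corners top walls
for u,v in ((231,131),(218,188),(311,208),(323,152)): print(ray(c,u,v,.056))
w=capture('wrist'); save(w,'wrist0'); print(w['fx'],w['cx'],w['cy'],w['T'])
s=state();print(np.linalg.norm(w['T'][:3,3]-s['position']))
```

```text
module [0.424 0.257 0.04 ] nest [ 0.588 -0.065  0.01 ] bar [ 0.558 -0.211  0.095]
[ 0.701 -0.014  0.056]
[0.502 0.026 0.056]
[ 0.441 -0.297  0.056]
[ 0.637 -0.335  0.056]
272.22381524170476 251.47624956248984 188.19885148706368 [[ 0.27   0.924  0.272  0.072]
 [ 0.963 -0.259 -0.076  0.525]
 [ 0.     0.282 -0.959  0.374]
 [ 0.     0.     0.     1.   ]]
0.1597076485314084
```

View pics/crop0.png

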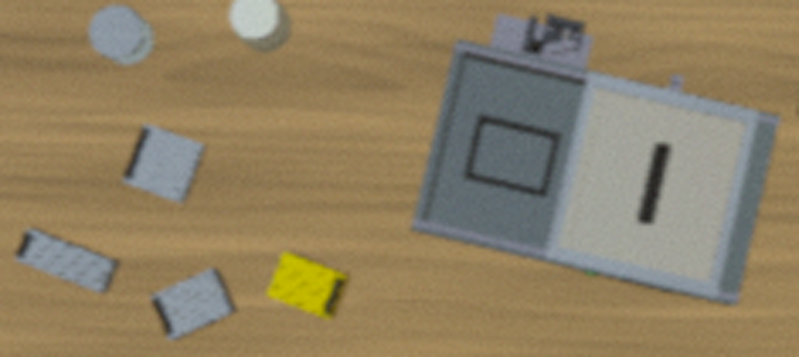

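View pics/wrist0.png

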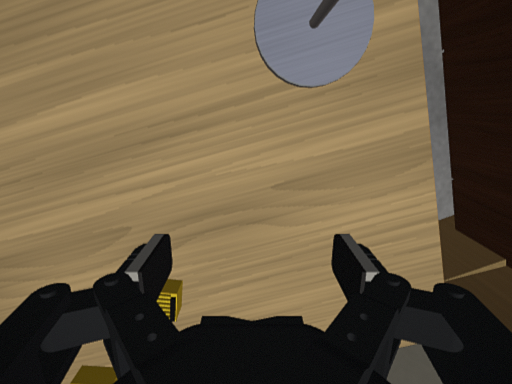

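The crop confirms the layout. The module's centre is at about (194,303) and its long side is tilted about 0.4 rad. The nest rim's centre is at about (513,156). I'll hover over the module next and measure with the wrist camera.

>>> {"fn": "drive_tool", "kwargs": {"linear": [[-0.034,-0.0162,0],[-0.034,-0.0162,0],[-0.034,-0.0162,0],[-0.034,-0.0162,0],[-0.034,-0.0162,0],[-0.034,-0.0162,0],[-0.034,-0.0162,0],[-0.034,-0.0162,0],[-0.034,-0.0162,0],[-0.034,-0.0162,0]], "turn": [[0,0,0],[0,0,0],[0,0,0],[0,0,0],[0,0,0],[0,0,0],[0,0,0],[0,0,0],[0,0,0],[0,0,0]], "jaw": [-1,-1,-1,-1,-1,-1,-1,-1,-1,-1]}}

```text
time_s: 1.98
position: [0.4264, 0.2564, 0.2315]
tool_rot: [0.136, 0.991, 0.0, 0.0]
wrist_force: [-0.1, 1.2, 0.3]
opening: 0.0857
grasp_force: 0.0
```

>>> {"fn": "drive_tool", "kwargs": {"linear": [[0,0,0],[0,0,0],[0,0,0],[0,0,0],[0,0,0],[0,0,0],[0,0,0],[0,0,0],[0,0,0],[0,0,0]], "turn": [[0,0,0.1],[0,0,0.1],[0,0,0.1],[0,0,0.1],[0,0,0.1],[0,0,0.1],[0,0,0.1],[0,0,0.1],[0,0,0.091],[0,0,0]], "jaw": [-1,-1,-1,-1,-1,-1,-1,-1,-1,-1]}}

```text
time_s: 2.82
position: [0.4252, 0.2579, 0.2313]
tool_rot: [0.551, 0.835, 0.0, 0.0]
wrist_force: [-0.2, -0.2, 0.1]
opening: 0.0855
grasp_force: 0.0
```

Run:
```python
from h import *
import pickle
np.set_printoptions(precision=4,suppress=True)
w=capture('wrist'); save(w,'wrist1');s=state();print(s['position'],s['tool_rot'],s['qpos'],s['time_s'],s['wrist_force'])
print([(r['extent'],r['confidence']) for r in recognise('wrist','module')])
pickle.dump((w,s),open('w1.pkl','wb'))
```

```text
[0.4252 0.258  0.2313] [0.5488 0.8359 0.     0.    ] [ 0.5453  0.0734 -0.098   1.3994  0.      1.7072] 2.8667 [ 0.0277 -0.7888  0.0301]
[([228.7, 134.9, 44.3, 55.1], 0.82), ([139.3, 50.1, 73.4, 73.4], 0.72)]
```

View pics/wrist1.png

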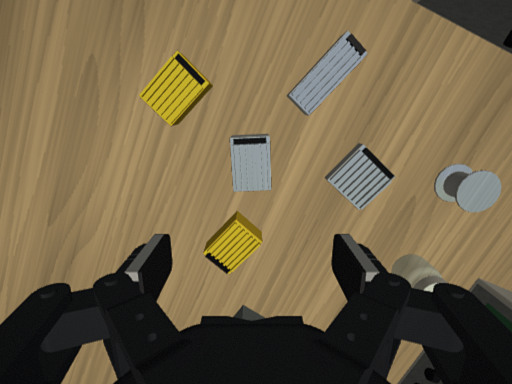

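The wrist view shows the module at about (251,163) with its connector end up. It is nearly aligned with the fingers. I'll fit its pose by silhouette.

```bash
cat >> h.py <<'E'
from scipy.optimize import minimize
def boxpts(x,y,a,sx,sy,z0,z1):
    c,s=np.cos(a),np.sin(a)
    return [np.array([x+c*i*sx/2-s*j*sy/2,y+s*i*sx/2+c*j*sy/2,z]) for i in(-1,1) for j in(-1,1) for z in(z0,z1)]
def hullmask(c,P,K=4,win=None):
    u0,v0,u1,v1=win; pts=np.array([(proj(c,p)-[u0,v0]+.5)*K-.5 for p in P])
    m=np.zeros(((v1-v0)*K,(u1-u0)*K),np.float32)
    h=cv2.convexHull(pts.astype(np.float32)); cv2.fillConvexPoly(m,np.round(h*16).astype(np.int32),1,shift=4)
    return m
E
python3 - <<'E'
from h import *
import pickle
w,s=pickle.load(open('w1.pkl','rb'))
win=(215,118,290,208);u0,v0,u1,v1=win
im=w['image'][v0:v1,u0:u1].astype(int)
big=cv2.resize(im.astype(np.float32),None,fx=4,fy=4,interpolation=cv2.INTER_LINEAR)
wood=(big[...,0]-big[...,2])>25
m=(~wood).astype(np.uint8)
n,l,st,ce=cv2.connectedComponentsWithStats(m)
k=1+np.argmax(st[1:,4]); m=(l==k).astype(np.float32); print(st[k],ce[k])
m=cv2.morphologyEx(m,cv2.MORPH_CLOSE,np.ones((9,9)))
print('minrect',cv2.minAreaRect(np.argwhere(m>0)[:,::-1].astype(np.float32)))
f=lambda p:np.abs(hullmask(w,boxpts(p[0],p[1],p[2],.05,.07,0,.04),4,win)-m).sum()
best=min((minimize(f,[.425+dx,.258,a],method='Nelder-Mead',options=dict(initial_simplex=np.array([[.425+dx,.258,a],[.435+dx,.258,a],[.425+dx,.268,a],[.425+dx,.258,a+.1]]),xatol=1e-5)) for dx in(-.005,.005) for a in(.35,.45)),key=lambda r:r.fun)
print(best.x,best.fun,m.sum())
E
```

```text
[   59    64   166   231 35156] [143.60780521 177.97875185]
minrect ((143.54074096679688, 178.85519409179688), (225.50636291503906, 160.9128875732422), 87.27368927001953)
[0.42316118 0.26061896 0.45970504] 2449.0 35167.0
```

>>> {"fn": "drive_tool", "kwargs": {"linear": [[0.0032,-0.0008,0],[0,0,0.03],[0,0,0.03],[0,0,0.03],[0,0,0.03],[0,0,0.03],[0,0,0.03],[0,0,0.025],[0,0,0.0175],[0,0,0]], "turn": [[0,0,-0.05],[0,0,0],[0,0,0],[0,0,0],[0,0,0],[0,0,0],[0,0,0],[0,0,0],[0,0,0],[0,0,0]], "jaw": [-1,-1,-1,-1,-1,-1,-1,-1,-1,-1]}}

```text
time_s: 3.75
position: [0.4207, 0.259, 0.0051]
tool_rot: [0.528, 0.849, -0.003, -0.001]
wrist_force: [-0.5, -0.6, -0.2]
opening: 0.0854
grasp_force: 0.0
```

>>> {"fn": "drive_tool", "kwargs": {"linear": [[0,0,0],[0,0,0],[0,0,0],[0,0,0],[0,0,0],[0,0,0],[0,0,0],[0,0,0],[0,0,0],[0,0,0]], "turn": [[0,0,0],[0,0,0],[0,0,0],[0,0,0],[0,0,0],[0,0,0],[0,0,0],[0,0,0],[0,0,0],[0,0,0]], "jaw": [1,1,1,1,1,1,1,1,1,1]}}

```text
time_s: 4.58
position: [0.4245, 0.2614, 0.0107]
tool_rot: [0.528, 0.849, 0.002, 0.001]
wrist_force: [-0.4, -0.1, 6.9]
opening: 0.0491
grasp_force: 63.5
```

>>> {"fn": "drive_tool", "kwargs": {"linear": [[0,0,-0.015],[0,0,-0.035],[0,0,-0.035],[0,0,-0.035],[0,0,-0.035],[0,0,-0.025],[0,0,0],[-0.02,-0.0029,0],[-0.036,-0.0052,0],[-0.036,-0.0052,0]], "turn": [[0,0,0],[0,0,0],[0,0,0],[0,0,0],[0,0,0],[0,0,0],[0,0,0],[0,0,0],[0,0,0],[0,0,0]], "jaw": [1,1,1,1,1,1,1,1,1,1]}}

```text
time_s: 5.42
position: [0.4517, 0.1718, 0.1885]
tool_rot: [0.527, 0.85, 0.0, 0.0]
wrist_force: [0.7, -0.6, -2.0]
opening: 0.0493
grasp_force: 62.9
```

>>> {"fn": "drive_tool", "kwargs": {"linear": [[-0.036,-0.0052,0],[-0.036,-0.0052,0],[-0.036,-0.0052,0],[-0.036,-0.0052,0],[-0.036,-0.0052,0],[-0.036,-0.0052,0],[-0.036,-0.0052,0],[-0.036,-0.0052,0],[-0.036,-0.0052,0],[-0.034,-0.005,0]], "turn": [[0,0,0],[0,0,0],[0,0,0],[0,0,0],[0,0,0],[0,0,0],[0,0,0],[0,0,0],[0,0,0],[0,0,0]], "jaw": [1,1,1,1,1,1,1,1,1,1]}}

```text
time_s: 6.25
position: [0.5634, -0.174, 0.1882]
tool_rot: [0.529, 0.849, -0.0, -0.0]
wrist_force: [1.0, 0.1, -1.9]
opening: 0.0489
grasp_force: 62.9
```

>>> {"fn": "drive_tool", "kwargs": {"linear": [[0,0,0],[0,0,0],[0,0,0],[0,0,0],[0,0,0],[0,0,0],[0,0,0],[0,0,0],[0,0,0],[0,0,0]], "turn": [[0,0,0.08],[0,0,0.1],[0,0,0.1],[0,0,0.1],[0,0,0.1],[0,0,0.1],[0,0,0.076],[0,0,0],[0,0,0],[0,0,0]], "jaw": [1,1,1,1,1,1,1,1,1,1]}}

```text
time_s: 7.08
position: [0.5632, -0.1719, 0.1885]
tool_rot: [0.773, 0.634, -0.0, -0.0]
wrist_force: [0.6, -0.8, -0.9]
opening: 0.0491
grasp_force: 62.7
```

Run:
```python
from h import *
import pickle
np.set_printoptions(precision=4,suppress=True)
w=capture('wrist'); save(w,'wrist2');s=state();print(s['position'],s['tool_rot'],s['qpos'],s['time_s'],s['wrist_force'],s['opening'],s['grasp_force'])
pickle.dump((w,s),open('w2.pkl','wb'))
```

```text
[ 0.5633 -0.1719  0.1886] [ 0.7733  0.634  -0.0001 -0.0001] [-0.2962  0.2501  0.0183  1.3393 -0.      1.4719] 7.1333 [ 0.0771 -0.4191 -1.4511] 0.04923107076620759 62.734644412994385
```

View pics/wrist2.png

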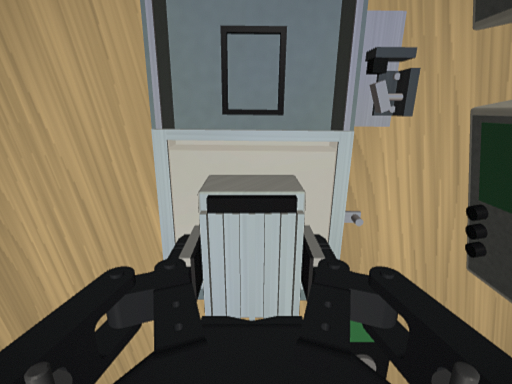

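The nest rim is at about (254,70) and the held module's front face spans rows 176–193. The module sits square in the jaws. I'll measure both.

Run:
```python
from h import *
import pickle
np.set_printoptions(precision=4,suppress=True)
w,s=pickle.load(open('w2.pkl','rb'))
g=cv2.cvtColor(w['image'],cv2.COLOR_RGB2GRAY)
u0,v0=190,5
m=(cv2.resize(g[v0:128,u0:320],None,fx=4,fy=4,interpolation=cv2.INTER_LINEAR)<60).astype(np.uint8)
n,l,st,ce=cv2.connectedComponentsWithStats(m); k=1+np.argmax(st[1:,4]);print(st[k])
cs,_=cv2.findContours((l==k).astype(np.uint8),cv2.RETR_EXTERNAL,cv2.CHAIN_APPROX_NONE)
c=max(cs,key=cv2.contourArea); q=cv2.approxPolyDP(c,20,True)[:,0]
q=(q+.5)/4-.5+[u0,v0]; print(q)
P=np.array([ray(w,*p,.018) for p in q]); print(P, [np.linalg.norm(P[i]-P[i-1]) for i in range(len(P))]);C=P.mean(0);print('nest centre',C)
from scipy.spatial.transform import Rotation as R
Rm=R.from_quat(s['tool_rot']).as_matrix()
print('tool y angle',np.arctan2(Rm[1,1],Rm[0,1]), 'edges', [np.arctan2(*(P[i]-P[i-1])[1::-1]) for i in range(len(P))])
print('C-TCP in tool',Rm.T@(C-s['position']))
# module front edge
for z in (.0,.01):
  for name,pts,zz in (('top',[(200.5,193.5),(303.5,193)],s['position'][2]-z+.04-.0),('bot',[(209,176),(295.5,176)],s['position'][2]-z)):
    A=[Rm.T@(ray(w,*p,zz)-s['position']) for p in pts]; print(z,name,A)
np.savetxt('x.txt',g[165:205,230],fmt='%d')
print(g[168:222,230])
print('row 185',g[185,190:215],g[185,290:312])
t=cv2.cvtColor(pickle.load(open('c0.pkl','rb'))['top']['image'],cv2.COLOR_RGB2GRAY)
```

```text
[  124    84   263   356 26953]
[[220.875  25.625]
 [222.125 113.125]
 [282.125 114.375]
 [285.875  26.125]]
[[ 0.5626 -0.016   0.018 ]
 [ 0.5444 -0.1002  0.018 ]
 [ 0.6095 -0.1145  0.018 ]
 [ 0.6275 -0.0295  0.018 ]] [np.float64(0.06633947432535652), np.float64(0.08608732702961125), np.float64(0.06661459146546213), np.float64(0.08697099805147016)]
nest centre [ 0.586  -0.0651  0.018 ]
tool y angle -0.1973447573476305 edges [np.float64(2.9376462540802737), np.float64(-1.7834617813614948), np.float64(-0.21724134321055566), np.float64(1.361315172895723)]
C-TCP in tool [0.1092 0.0014 0.1706]
0.0 top [array([ 0.0394, -0.0202, -0.04  ]), array([ 0.0396,  0.0205, -0.04  ])]
0.0 bot [array([ 0.0367, -0.0229,  0.    ]), array([ 0.0367,  0.0237, -0.    ])]
0.01 top [array([ 0.0363, -0.0221, -0.03  ]), array([ 0.0365,  0.0225, -0.03  ])]
0.01 bot [array([ 0.0343, -0.0245,  0.01  ]), array([0.0343, 0.0254, 0.01  ])]
[177 178 178 177 178 180 161 109 108 112 111 109 110 108 111 109 111 112
 113 112 111 112 113 135 168 180 158  58   8   9  15  22  24  23  22  21
  20  24  25  22  24  23  23  19  44 120 181 178 175 174 174 173 173 174]
row 185 [177 178 177 177 177 177 178 176 177 178 179 179 145 105 110 113 113 114
 112 112 110 110 109 108 109] [110 111 110 109 110 111 112 112 111 107 108 151 180 179 177 177 177 177
 177 177 177 176]
```

>>> {"fn": "drive_tool", "kwargs": {"linear": [[0.02,0.001,0],[0.03,0,0],[0.03,0,0],[0.029,0,0],[0,0,0],[0,0,0],[0,0,0.03],[0,0,0.035],[0,0,0.03],[0,0,0.02]], "turn": [[0,0,0],[0,0,0],[0,0,0],[0,0,0],[0,0,0.0137],[0,0,0],[0,0,0],[0,0,0],[0,0,0],[0,0,0]], "jaw": [1,1,1,1,1,1,1,1,1,1]}}

```text
time_s: 7.97
position: [0.5842, -0.0663, 0.0707]
tool_rot: [0.778, 0.628, -0.001, -0.001]
wrist_force: [-1.0, -0.6, -1.6]
opening: 0.0493
grasp_force: 62.8
```

>>> {"fn": "drive_tool", "kwargs": {"linear": [[0,0,0.015],[0,0,0.015],[0,0,0.007],[0,0,0],[0,0,0],[0,0,0],[0,0,0],[0,0,0],[0,0,0],[0,0,0]], "turn": [[0,0,0],[0,0,0],[0,0,0],[0,0,0],[0,0,0],[0,0,0],[0,0,0],[0,0,0],[0,0,0],[0,0,0]], "jaw": [1,1,1,1,1,1,1,1,1,1]}}

```text
time_s: 8.8
position: [0.5861, -0.0653, 0.0373]
tool_rot: [0.778, 0.628, 0.0, 0.0]
wrist_force: [0.0, 0.1, -1.1]
opening: 0.049
grasp_force: 62.8
```

Run:
```python
from h import *
import pickle
np.set_printoptions(precision=4,suppress=True)
w=capture('wrist'); save(w,'wrist3');s=state();print(s['position'],s['tool_rot'],s['time_s'],s['wrist_force'],s['opening'],s['grasp_force'])
pickle.dump((w,s),open('w3.pkl','wb'))
```

```text
[ 0.586  -0.0653  0.0371] [0.7781 0.6281 0.0002 0.0002] 8.85 [-0.2646 -0.0745 -1.3614] 0.04924555951560548 62.79522657394409
```

View pics/wrist3.png

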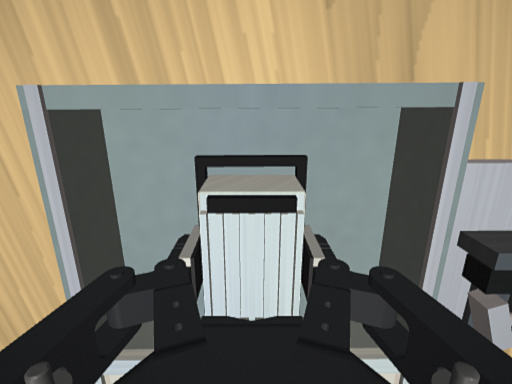

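The module is centred over the rim: rim columns 195–307, module bottom edge about 209–296. I'll lower it.

>>> {"fn": "drive_tool", "kwargs": {"linear": [[0.001,0,0.005],[0,0,0.005],[0,0,0.003],[0,0,0.001],[0,0,0.001],[0,0,0.0005],[0,0,0.0005],[0,0,0],[0,0,0],[0,0,0]], "turn": [[0,0,0],[0,0,0],[0,0,0],[0,0,0],[0,0,0],[0,0,0],[0,0,0],[0,0,0],[0,0,0],[0,0,0]], "jaw": [1,1,1,1,1,1,1,1,1,1]}}

```text
time_s: 9.68
position: [0.5862, -0.0644, 0.0209]
tool_rot: [0.778, 0.628, 0.0, 0.0]
wrist_force: [0.1, 0.3, -1.2]
opening: 0.0493
grasp_force: 62.8
```

>>> {"fn": "drive_tool", "kwargs": {"linear": [[0,0,0.0005],[0,0,0],[0,0,0],[0,0,0.0005],[0,0,0],[0,0,0],[0,0,0],[0,0,0],[0,0,0],[0,0,0]], "turn": [[0,0,0],[0,0,0],[0,0,0],[0,0,0],[0,0,0],[0,0,0],[0,0,0],[0,0,0],[0,0,0],[0,0,0]], "jaw": [1,1,1,1,1,1,1,1,1,1]}}

```text
time_s: 10.52
position: [0.5863, -0.0644, 0.0207]
tool_rot: [0.778, 0.628, 0.0, 0.0]
wrist_force: [-2.8, 0.4, 6.3]
opening: 0.049
grasp_force: 63.8
```

Contact felt, so the module is seated. Next I release it and lift.

>>> {"fn": "drive_tool", "kwargs": {"linear": [[0,0,0],[0,0,0],[0,0,0],[0,0,0],[0,0,0],[0,0,-0.01],[0,0,-0.03],[0,0,-0.04],[0,0,-0.04],[0,0,-0.04]], "turn": [[0,0,0],[0,0,0],[0,0,0],[0,0,0],[0,0,0],[0,0,0],[0,0,0],[0,0,0],[0,0,0],[0,0,0]], "jaw": [-1,-1,-1,-1,-1,-1,-1,-1,-1,-1]}}

```text
time_s: 11.35
position: [0.5856, -0.0643, 0.1822]
tool_rot: [0.778, 0.628, -0.0, -0.0]
wrist_force: [1.3, -0.4, -0.4]
opening: 0.0849
grasp_force: 0.0
```

>>> {"fn": "drive_tool", "kwargs": {"linear": [[-0.03,0,0],[-0.035,0,0],[-0.035,0,0],[-0.02,0,0],[0,0,0],[0,0,0],[0,0,0],[0,0,0],[0,0,0],[0,0,0]], "turn": [[0,0,0],[0,0,0],[0,0,0],[0,0,0],[0,0,0],[0,0,0],[0,0,0],[0,0,0],[0,0,0],[0,0,0]], "jaw": [1,1,1,1,1,1,1,1,1,1]}}

```text
time_s: 12.18
position: [0.561, -0.1807, 0.1798]
tool_rot: [0.778, 0.629, 0.0, -0.0]
wrist_force: [0.6, -0.0, 0.7]
opening: -0.0002
grasp_force: 0.0
```

Run:
```python
from h import *
import pickle
np.set_printoptions(precision=4,suppress=True)
w=capture('wrist'); save(w,'wrist4');s=state();print(s['position'],s['tool_rot'],s['time_s'],s['wrist_force'],s['opening'],s['grasp_force'])
t=capture('top');pickle.dump((w,s,t),open('w4.pkl','wb'))
```

```text
[ 0.561  -0.1808  0.1798] [ 0.7777  0.6286  0.     -0.    ] 12.2333 [0.545  0.5344 0.9016] 0.00012257809681288627 0.0
```

View pics/wrist4.png

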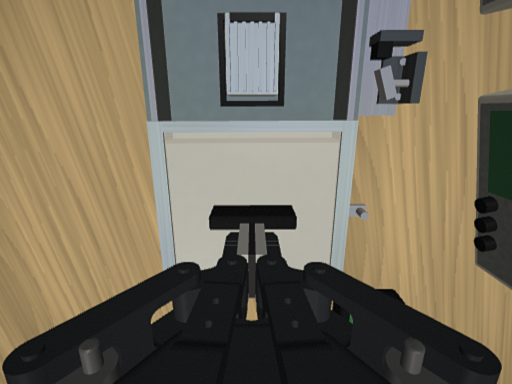

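The module sits flat inside the rim at about (251,59). The bar's top face spans columns 209–296 and rows about 217–230, so its -y face is about 36 mm behind the TCP. I'll go behind it and lower the shut fingers.

>>> {"fn": "drive_tool", "kwargs": {"linear": [[-0.02,0,0],[-0.03,0,0],[-0.016,0,0],[0,0,0.01],[0,0,0.02],[0,0,0.025],[0,0,0.02],[0,0,0.015],[0,0,0.006],[0,0,0.004]], "turn": [[0,0,0],[0,0,0],[0,0,0],[0,0,0],[0,0,0],[0,0,0],[0,0,0],[0,0,0],[0,0,0],[0,0,0]], "jaw": [1,1,1,1,1,1,1,1,1,1]}}

```text
time_s: 13.12
position: [0.5463, -0.2451, 0.0784]
tool_rot: [0.778, 0.628, -0.0, -0.001]
wrist_force: [-0.3, 0.9, 0.7]
opening: 0.0001
grasp_force: 0.0
```

>>> {"fn": "drive_tool", "kwargs": {"linear": [[0.002,0,0],[0.002,0,0],[0.002,0,0],[0.002,0,0],[0.002,0,0],[0.002,0,0],[0.002,0,0],[0.002,0,0],[0.002,0,0],[0.002,0,0]], "turn": [[0,0,0],[0,0,0],[0,0,0],[0,0,0],[0,0,0],[0,0,0],[0,0,0],[0,0,0],[0,0,0],[0,0,0]], "jaw": [1,1,1,1,1,1,1,1,1,1]}}

```text
time_s: 13.95
position: [0.5511, -0.2264, 0.0798]
tool_rot: [0.778, 0.628, 0.0, 0.0]
wrist_force: [0.3, -0.0, 0.1]
opening: -0.0003
grasp_force: 0.0
```

>>> {"fn": "drive_tool", "kwargs": {"linear": [[0.002,0,0],[0.002,0,0],[0.002,0,0],[0.002,0,0],[0.004,0,0],[0.005,0,0],[0.006,0,0],[0.006,0,0],[0.006,0,0],[0.005,0,0]], "turn": [[0,0,0],[0,0,0],[0,0,0],[0,0,0],[0,0,0],[0,0,0],[0,0,0],[0,0,0],[0,0,0],[0,0,0]], "jaw": [1,1,1,1,1,1,1,1,1,1]}}

```text
time_s: 14.78
position: [0.5595, -0.1866, 0.0798]
tool_rot: [0.778, 0.628, -0.0, -0.0]
wrist_force: [-2.5, -2.2, -0.6]
opening: -0.0001
grasp_force: 1.2
```

Run:
```python
from h import *
w=capture('wrist'); save(w,'wrist5');s=state();print(s['position'],s['tool_rot'],s['time_s'],s['wrist_force'])
```

```text
[ 0.55980382 -0.18571161  0.07976016] [ 7.77803497e-01  6.28507210e-01  4.49014156e-04 -4.53299611e-04] 14.8333 [-0.10094244  0.24896346  0.27285289]
```

View pics/wrist5.png

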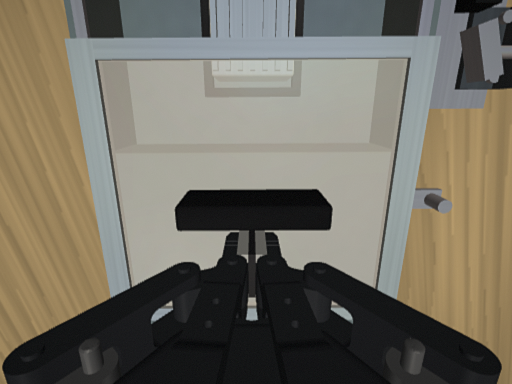

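The guard is moving with the bar. Its pin at (440,203) is still far from the catch at (485,60).

>>> {"fn": "drive_tool", "kwargs": {"linear": [[0.003,0,0],[0.005,0,0],[0.006,0,0],[0.006,0,0],[0.006,0,0],[0.006,0,0],[0.006,0,0],[0.005,0,0],[0.003,0,0],[0.002,0,0]], "turn": [[0,0,0],[0,0,0],[0,0,0],[0,0,0],[0,0,0],[0,0,0],[0,0,0],[0,0,0],[0,0,0],[0,0,0]], "jaw": [1,1,1,1,1,1,1,1,1,1]}}

```text
time_s: 15.67
position: [0.5697, -0.14, 0.0798]
tool_rot: [0.778, 0.628, 0.0, -0.0]
wrist_force: [-2.3, -1.7, 1.5]
opening: 0.0001
grasp_force: 1.1
```

>>> {"fn": "drive_tool", "kwargs": {"linear": [[0.001,0,0],[0.001,0,0],[0.001,0,0],[0.001,0,0],[0.001,0,0],[0.001,0,0],[0.001,0,0],[0.001,0,0],[0.001,0,0],[0.001,0,0]], "turn": [[0,0,0],[0,0,0],[0,0,0],[0,0,0],[0,0,0],[0,0,0],[0,0,0],[0,0,0],[0,0,0],[0,0,0]], "jaw": [1,1,1,1,1,1,1,1,1,1]}}

```text
time_s: 16.5
position: [0.5717, -0.1307, 0.0797]
tool_rot: [0.778, 0.628, -0.0, -0.0]
wrist_force: [-2.6, -2.1, -0.1]
opening: -0.0
grasp_force: 1.0
```

>>> {"fn": "drive_tool", "kwargs": {"linear": [[0.001,0,0],[0.001,0,0],[0.001,0,0],[0.001,0,0],[0.001,0,0],[0.001,0,0],[0.001,0,0],[0.001,0,0],[0.001,0,0],[0.001,0,0]], "turn": [[0,0,0],[0,0,0],[0,0,0],[0,0,0],[0,0,0],[0,0,0],[0,0,0],[0,0,0],[0,0,0],[0,0,0]], "jaw": [1,1,1,1,1,1,1,1,1,1]}}

```text
time_s: 17.33
position: [0.5739, -0.1209, 0.0798]
tool_rot: [0.778, 0.628, -0.0, -0.0]
wrist_force: [-2.3, -2.5, -0.2]
opening: -0.0001
grasp_force: 1.0
```

>>> {"fn": "drive_tool", "kwargs": {"linear": [[0.001,0,0],[0.001,0,0],[0.001,0,0],[0.001,0,0],[0.001,0,0],[0.001,0,0],[0.001,0,0],[0.001,0,0],[0.001,0,0],[0.001,0,0]], "turn": [[0,0,0],[0,0,0],[0,0,0],[0,0,0],[0,0,0],[0,0,0],[0,0,0],[0,0,0],[0,0,0],[0,0,0]], "jaw": [1,1,1,1,1,1,1,1,1,1]}}

```text
time_s: 18.17
position: [0.5756, -0.1126, 0.0798]
tool_rot: [0.778, 0.628, -0.001, 0.001]
wrist_force: [-3.6, -8.3, 1.3]
opening: 0.0002
grasp_force: 4.9
```

>>> {"fn": "drive_tool", "kwargs": {"linear": [[0.0005,0,0],[0.0005,0,0],[0.0005,0,0],[0.0005,0,0],[0.0005,0,0],[0.0005,0,0],[0.0005,0,0],[0.0005,0,0],[0.0005,0,0],[0.0005,0,0]], "turn": [[0,0,0],[0,0,0],[0,0,0],[0,0,0],[0,0,0],[0,0,0],[0,0,0],[0,0,0],[0,0,0],[0,0,0]], "jaw": [1,1,1,1,1,1,1,1,1,1]}}

```text
time_s: 19.0
position: [0.5764, -0.1087, 0.0798]
tool_rot: [0.779, 0.627, -0.002, 0.002]
wrist_force: [-4.7, -10.3, 0.1]
opening: -0.0001
grasp_force: 5.6
```

>>> {"fn": "drive_tool", "kwargs": {"linear": [[0.0005,0,0],[0.0005,0,0],[0.0005,0,0],[0.0005,0,0],[0.0005,0,0],[0.0005,0,0],[0.0005,0,0],[0.0005,0,0],[0.0005,0,0],[0.0005,0,0]], "turn": [[0,0,0],[0,0,0],[0,0,0],[0,0,0],[0,0,0],[0,0,0],[0,0,0],[0,0,0],[0,0,0],[0,0,0]], "jaw": [1,1,1,1,1,1,1,1,1,1]}}

```text
time_s: 19.83
position: [0.5774, -0.1043, 0.0798]
tool_rot: [0.779, 0.627, -0.002, 0.002]
wrist_force: [-4.5, -11.6, 0.5]
opening: -0.0001
grasp_force: 6.5
```

>>> {"fn": "drive_tool", "kwargs": {"linear": [[0.0004,0,0],[0.0004,0,0],[0.0004,0,0],[0.0004,0,0],[0.0004,0,0],[0.0004,0,0],[0.0004,0,0],[0.0004,0,0],[0.0004,0,0],[0.0004,0,0]], "turn": [[0,0,0],[0,0,0],[0,0,0],[0,0,0],[0,0,0],[0,0,0],[0,0,0],[0,0,0],[0,0,0],[0,0,0]], "jaw": [1,1,1,1,1,1,1,1,1,1]}}

```text
time_s: 20.67
position: [0.5781, -0.1007, 0.0799]
tool_rot: [0.779, 0.627, -0.003, 0.002]
wrist_force: [-4.5, -12.3, 0.8]
opening: 0.0
grasp_force: 7.0
```

>>> {"fn": "drive_tool", "kwargs": {"linear": [[0.0003,0,0],[0.0003,0,0],[0.0003,0,0],[0.0003,0,0],[0.0003,0,0],[0.0003,0,0],[0.0003,0,0],[0.0003,0,0],[0.0003,0,0],[0.0003,0,0]], "turn": [[0,0,0],[0,0,0],[0,0,0],[0,0,0],[0,0,0],[0,0,0],[0,0,0],[0,0,0],[0,0,0],[0,0,0]], "jaw": [1,1,1,1,1,1,1,1,1,1]}}

```text
time_s: 21.5
position: [0.5799, -0.0942, 0.0799]
tool_rot: [0.778, 0.628, 0.0, 0.0]
wrist_force: [-0.1, -0.6, -0.6]
opening: 0.0004
grasp_force: 0.0
```

The click shows as the force dropping from 13 N to 0. Now I feel for the stop gently.

>>> {"fn": "drive_tool", "kwargs": {"linear": [[0.0003,0,0],[0.0003,0,0],[0.0003,0,0],[0.0003,0,0],[0.0003,0,0],[0.0003,0,0],[0.0003,0,0],[0.0003,0,0],[0.0003,0,0],[0.0003,0,0]], "turn": [[0,0,0],[0,0,0],[0,0,0],[0,0,0],[0,0,0],[0,0,0],[0,0,0],[0,0,0],[0,0,0],[0,0,0]], "jaw": [1,1,1,1,1,1,1,1,1,1]}}

```text
time_s: 22.33
position: [0.58, -0.0926, 0.0798]
tool_rot: [0.778, 0.628, -0.001, 0.001]
wrist_force: [-1.5, -6.4, 0.3]
opening: 0.0002
grasp_force: 3.1
```

>>> {"fn": "drive_tool", "kwargs": {"linear": [[0.0003,0,0],[0.0003,0,0],[0.0003,0,0],[0.0003,0,0],[0,0,0],[0,0,0],[0,0,0],[0,0,0],[0,0,0],[0,0,0]], "turn": [[0,0,0],[0,0,0],[0,0,0],[0,0,0],[0,0,0],[0,0,0],[0,0,0],[0,0,0],[0,0,0],[0,0,0]], "jaw": [1,1,1,1,1,1,1,1,1,1]}}

```text
time_s: 23.17
position: [0.5801, -0.0923, 0.0798]
tool_rot: [0.779, 0.628, -0.001, 0.001]
wrist_force: [-1.9, -8.5, 0.2]
opening: 0.0002
grasp_force: 4.3
```

The stop is firm: only 0.3 mm of travel for the last 1.2 mm commanded. I'll back off, lift and check.

>>> {"fn": "drive_tool", "kwargs": {"linear": [[-0.003,0,0],[-0.006,0,0],[-0.008,0,0],[-0.005,0,0],[0,0,-0.02],[0,0,-0.03],[0,0,-0.03],[0,0,-0.03],[0,0,-0.01],[0,0,0]], "turn": [[0,0,0],[0,0,0],[0,0,0],[0,0,0],[0,0,0],[0,0,0],[0,0,0],[0,0,0],[0,0,0],[0,0,0]], "jaw": [1,1,1,1,1,1,1,1,1,1]}}

```text
time_s: 24.0
position: [0.5773, -0.1126, 0.2032]
tool_rot: [0.778, 0.628, 0.002, 0.002]
wrist_force: [0.6, 0.9, 0.1]
opening: 0.0002
grasp_force: 0.0
```

Run:
```python
from h import *
w=capture('wrist'); save(w,'wrist6');s=state();print(s['position'],s['time_s'],s['wrist_force'])
```

```text
[ 0.57649049 -0.11236849  0.20078011] 24.05 [ 0.24359297  0.58388412 -0.63900176]
```

View pics/wrist6.png

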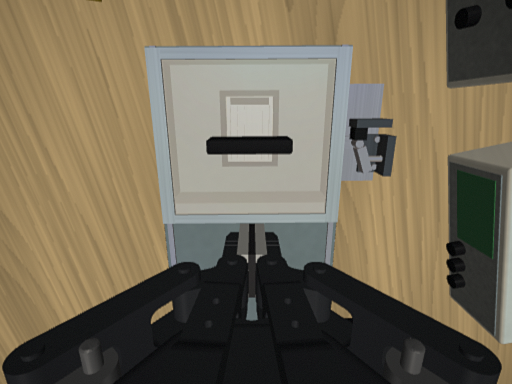

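The guard is shut over the module at about (249,128). The pin is held in the catch at about (360,135), and the gripper is clear.

```bash
python3 -c "
from rig import hand_in
print(hand_in())"
```

```text
the job is handed in; nothing more can be done
None
```

The tallest module is flat in the nest and the guard is pushed shut to its stop. The catch click was felt as the push dropping from about 13 N to 0, the highest push I read was about 13 N, and I handed the job in at about 24 s with the gripper clear of everything.

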